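# Put the case-press set away

### The arm

A 6-joint arm with a two-finger parallel gripper is mounted at the origin on the work surface. World frame = base frame: x ahead of the robot, y to its left, z up, the work surface at z = 0. Lengths are in mm, angles in rad, forces in N, time in s.
With the tool pointing down it reaches from about 350 to 775 mm from the base axis. Payload 7.3 kg.
Tool frame: the origin (TCP) lies midway between the tips of the shut fingers; the grasp point (between the pads) lies 19 mm behind it; z points along the fingers, y is the line along which they close (so a half turn about z gives the same grasp; the last joint's range is limited). The gripper opens to 92 mm and grips with 3 to 60 N. Pads are 19 mm wide; open, the fingers measure 130 mm over their backs; the gripper's body (75 mm by 190 mm) begins 47 mm behind the grasp point.
Start: joints at [-1.391, 0.342, 1.524, -0, 1.275, -0.146], TCP at [168.058, -497.395, 226.741] pointing down, gripper open.
Joint ranges: [-2.53, 2.53], [-0.77, 2.02], [0.04, 2.7], [-1, 4.14], [0.28, 2.66], [-3.11, 3.11]. Speed limits (rad/s): [2.57, 2.57, 3.14, 3.14, 3.14, 3.14].

### API

Orientations are given as [roll, pitch, yaw] about the fixed x, y, z axes, in that order (R = Rz(yaw) Ry(pitch) Rx(roll)).
In Python, from plant import * gives the robot as it stands.
- The arm moves only by the tool step_arm, never from a script. Its argument "deltas" is one flat list of numbers, 5 for each row, row after row: the shift along the world's x, y, z in mm, then the turn about the world's z in degrees, then the finger opening in mm, from 0 to 91.8. In form: [tx, ty, tz, turn, gripper, tx, ty, tz, turn, gripper, ...]. A call has exactly 10 rows; each row shifts and turns the commanded pose from where the row before left it; what a row does not reach is not made up. A row lasts 1/8 s, in which the tool goes at most 62.5 mm and 10.7 degrees, less where a joint would pass 70% of its speed; a pose out of reach is approached as far as the arm can. A call is refused whole if a number of a shift passes 62.5 or a number of a turn 10.7, either way. A call with a gripper value outside its range is refused whole. The fingers move at their own pace and stop on an object; the grip force is fixed at half the most. Time passes only in rows, so rows that do not move let the fingers close, or fill a call up. It gives the time, the measured TCP pose, the force, the opening and the grip force at its end, in the units of the state.
- get_obs(): the state, without advancing time (a new reading comes with each control period).
- capture(name): name is "scene" or "top" or "wrist"; returns the picture (480x640x3 uint8, red, green, blue); there is no depth.
- camera_params(name): a dict with "mtx" (3x3 intrinsics, pixels), "rvec" (rotation vector, rad) and "tvec" (3), from world to camera coordinates, as OpenCV has them. Camera axes: x right, y down, z forward; pixel columns grow to the right and rows downward; lengths in mm; the calibration is good to about 2 mm. A picture is of the moment at which its call begins: read the wrist's pose just before it. camera_params takes no time and is no camera call; for the wrist camera it gives the pose at the moment of the call.
- close_job(): hands the job in; it is judged then, once.
The state is a dict: "time": time; "joint_positions": joint angles; "dq": joint speeds; "tau": joint torques, N m; "tool_pos": TCP position; "tcp_rot": TCP orientation; "contact_force": force on the tool from outside, world axes, zero at the start; "moment": the same for the moment, N m; "grip_width": finger opening in mm; "finger_force": force on a finger pad.
Only numpy, scipy, OpenCV 4.12 (cv2) and the standard library are available. Lean on these libraries where they do the work, as an engineer would, in place of code of your own. Each camera call takes 0.05 s, during which the arm holds its last target. There are 200 camera calls.

### The job

Put the case-press set away in its wooden tray: stack the three black flanged dies face down (as they lie now, nose up) on the tray's spigot, the widest flange at the bottom, the middle one on it and the smallest on top, each fully home on the one below; and stand the plain steel punch with the domed top upright in the tray's brass cup. The black eye loupe, the black bobbin with two equal flanges and the steel weight with a knob do not belong to the set: leave them where they stand.

Things in the scene. Friction and masses are not known exactly. Their poses are not given: they have to be found in the camera images.
- die_large: Loose black flanged press die, face down: flange 70 mm wide, 10 thick; grip collar 32 wide from 10 to 24 mm height; nose 20 wide from 24 to 32, upper half tapering to 11. Recess in the underside 24 wide, 10 deep, fits over the spigot or a die's nose with 2 mm play all round; seated, its underside is on the lower die's collar, 24 above that die's origin. 90 g. Origin: centre of underside, z up.
- die_medium: Loose black flanged press die, face down: flange 58 mm wide, 10 thick; grip collar 32 wide from 10 to 24 mm height; nose 20 wide from 24 to 32, upper half tapering to 11. Recess in the underside 24 wide, 10 deep, fits over the spigot or a die's nose with 2 mm play all round; seated, its underside is on the lower die's collar, 24 above that die's origin. 70 g. Origin: centre of underside, z up.
- die_small: Loose black flanged press die, face down: flange 46 mm wide, 10 thick; grip collar 32 wide from 10 to 24 mm height; nose 20 wide from 24 to 32, upper half tapering to 11. Recess in the underside 24 wide, 10 deep, fits over the spigot or a die's nose with 2 mm play all round; seated, its underside is on the lower die's collar, 24 above that die's origin. 50 g. Origin: centre of underside, z up.
- punch: Plain steel punch, a smooth upright cylinder 30 mm in diameter and 43 mm high, its sides straight up to 34 mm and its top domed, loose, about 200 g. Origin: centre of the underside, z up.
- loupe: Look-alike, to be left: black eye loupe, a tapered open cup 30 mm high, 26 mm wide at the bottom and 42 mm at the open top, loose. Origin: centre of the underside.
- bobbin: Look-alike, to be left: black bobbin, 30 mm high, with two equal flanges of 52 mm, one at the bottom and one at the top, waist 26 mm, flat top without nose, loose. Origin: centre of the underside.
- weight: Look-alike, to be left: steel weight, a cylinder of 32 mm diameter and 22 mm height with a thin neck and a 20 mm knob on top, 42 mm in all, loose. Origin: centre of the underside.
- tray: Fixed open tray of dark wood, 125 mm (x) by 250 (y), walls 18 high, 6 thick, turned up to 0.25 rad, with the spigot towards one end and the cup towards the other, either way round. Origin: centre of underside, on the bench (z = 0), where all loose things stand. Clutter among the things is fixed and at most 8 mm high; taller equipment is beyond x = 0.75 or |y| = 0.5 m.
- spigot: Fixed dark steel centring spigot in the tray: round plate 60 mm wide, 5 thick, with a central stub 20 wide from 5 to 13 mm above the origin, upper half tapering to 11. A seated die's underside rests on the plate, 5 mm above the origin. Origin: centre of the plate's underside (6 mm above the bench), z up.
- cup: Fixed shallow brass cup on the tray's floor: outer diameter 64 mm, inner diameter 56 mm, rim 10 mm and inner floor 3 mm above its origin. Origin: centre of its underside (6 mm above the bench), z up.
Things that resemble listed ones, but are neither listed nor needed, are in the scene too. What is shaped like the die_small but blue or pink is not meant.

How it is judged:
By the outcome, as a careful person would: the job done as asked, in the order asked, and still so for the second after the job is handed in, with the robot touching nothing.
It also fails if it takes over 106 s, if anything falls off the work surface, if the arm or the gripper's body presses on something with over 40 N, if the wrist force passes 120 N, or if a joint passes its speed limit or range.

## Working session

There is one attempt and no reset: what is moved stays moved. The work goes in short steps, Python scripts to look and compute and a tool call to move; the robot and the scene stay as the last step left them, time stands still between calls to the robot, and variables do not carry over. Pictures are saved under pics/ and viewed, at most 14 in all, crops included, and the job is handed in when it is done.

Besides the shell and the picture viewer there is one more tool, called after "Call:" by a JSON object that holds its "api" and its "payload", one argument or row to a line. step_arm: Moves the arm, as the interface text tells. Its arguments: {"type":"object","properties":{"deltas":{"type":"array","items":{"type":"number"}}},"required":["deltas"]}

```bash
mkdir -p pics; python3 - <<'E'
from plant import *
import cv2
for n in ("scene","top"):
    cv2.imwrite(f"pics/{n}0.png",capture(n)[:,:,::-1])
    p=camera_params(n);print(n,p)
s=get_obs();print(s["time"],s["tool_pos"],s["tcp_rot"])
E
```

```text
scene {'mtx': array([[493.89763818,   0.        , 318.34331124],
       [  0.        , 493.89763818, 235.78333964],
       [  0.        ,   0.        ,   1.        ]]), 'rvec': array([ 2.15827555,  1.17949967, -0.43143117]), 'tvec': array([-331.01655353, -317.83149299, 1279.96884013])}
top {'mtx': array([[592.50960017,   0.        , 319.17430707],
       [  0.        , 592.50960017, 243.7191862 ],
       [  0.        ,   0.        ,   1.        ]]), 'rvec': array([ 2.16455828, -2.14083437,  0.1523363 ]), 'tvec': array([ -22.68377957,  601.81253091, 1155.17664911])}
0.1 [ 167.98545995 -497.02962196  226.13755684] [-3.14026984e+00 -1.94356642e-04  3.25760666e-01]
```

View pics/top0.png

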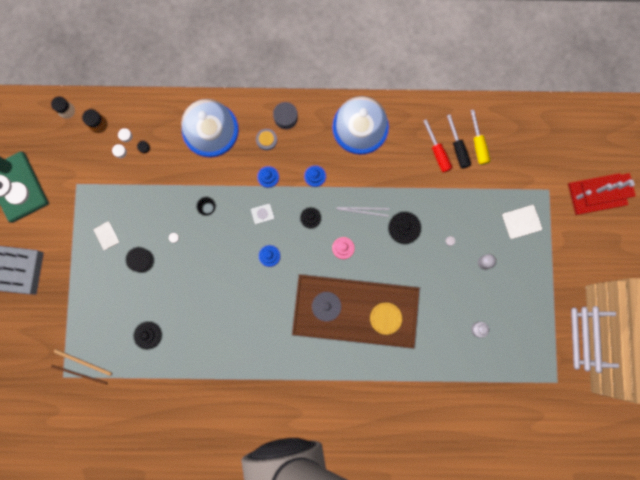

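View pics/scene0.png

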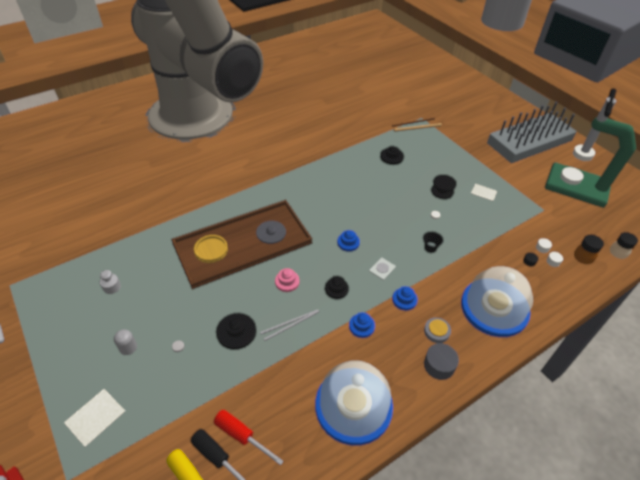

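The top view shows die_large at (405,228), die_medium (148,335), die_small (310,217), punch (487,261) and weight (480,329). It also shows the bobbin (139,260), loupe (206,205), and the tray with spigot (326,306) and cup (386,318). The scene view confirms that the dome is on the outer cylinder and the knob on the inner one.

```bash
cat > h.py <<'E'
import cv2, numpy as np
from plant import *
def p2w(p,uv,z):
    R=cv2.Rodrigues(np.array(p["rvec"],float))[0]; C=-R.T@np.ravel(p["tvec"])
    d=R.T@np.linalg.inv(p["mtx"])@np.array([uv[0],uv[1],1.])
    return (C+d*(z-C[2])/d[2])
def w2p(p,w):
    return cv2.projectPoints(np.array([w],float),np.array(p["rvec"],float),np.array(p["tvec"],float),p["mtx"],None)[0].ravel()
def blob(mask,uv):
    "contour of blob nearest uv"
    cs=cv2.findContours(mask.astype(np.uint8),cv2.RETR_EXTERNAL,cv2.CHAIN_APPROX_NONE)[0]
    cs=[c for c in cs if len(c)>=8]
    return max(cs,key=lambda c:cv2.pointPolygonTest(c,tuple(map(float,uv)),True))
def circ(p,c,z):
    "min-square circle in the world plane z through contour pixels"
    P=np.array([p2w(p,q,z)[:2] for q in c.reshape(-1,2)]);m=P.mean(0);P=P-m
    s=np.linalg.lstsq(np.c_[2*P,np.ones(len(P))],(P**2).sum(1),rcond=None)[0]
    return s[:2]+m,2*np.sqrt(s[2]+s[:2]@s[:2])
E
python3 - <<'E'
from h import *
im=cv2.imread("pics/top0.png").astype(int);p=camera_params("top")
g=im.max(2)
for n,uv,z,m in [("L",(405,228),10,g<75),("M",(148,335),10,g<75),("S",(310,217),10,g<75),
  ("cup",(386,318),16,(im[:,:,2]-im[:,:,0]>90)&(im[:,:,1]>110)),]:
    c=blob(m,uv);print(n,*circ(p,c,z),len(c))
for n,uv,z in [("punch",(487,261),40),("weight",(480,329),40),("spig",(326,306),15),("pink",(343,247),10),("bob",(139,260),30),("loupe",(206,205),30)]:print(n,p2w(p,uv,z))
for uv in [(300,275),(420,288),(414,348),(293,334)]:print("tray",p2w(p,uv,18))
for uv in [(326,306),(310,217),(343,247),(487,261)]:print(im[uv[1],uv[0]])
print(get_obs()["grip_width"],{k:np.round(v,2) for k,v in camera_params("wrist").items()})
E
```

```text
L [ 642.65136235 -193.22955998] 64.846074829929 88
M [415.68391864 329.8604191 ] 52.36799224559533 76
S [661.36968692   2.75668349] 40.30144943786775 56
cup [ 454.90113631 -152.45365222] 63.6061369586721 90
punch [ 570.88163762 -354.81292631   40.        ]
weight [ 434.96799137 -337.09841899   40.        ]
spig [477.88815916 -31.40243059  15.        ]
pink [600.0283048  -65.59384359  10.        ]
bob [566.09628728 348.82431402  30.        ]
loupe [681.22873469 217.29739968  30.        ]
tray [540.25281693  22.35599451  18.        ]
tray [ 516.39944964 -222.76299806   18.        ]
tray [ 395.63195492 -209.1674065    18.        ]
tray [420.90254655  34.67026349  18.        ]
[103  90  92]
[36 35 34]
[177 136 243]
[210 196 204]
91.57489801676381 {'mtx': array([[347.02,   0.  , 314.71],
       [  0.  , 347.02, 239.01],
       [  0.  ,   0.  ,   1.  ]]), 'rvec': array([-2.35,  1.69,  0.25]), 'tvec': array([-524.27,  -35.96,  391.08])}
```

Call:
{"api": "step_arm", "payload": {
  "deltas": [30, 45, 0, -2, 60, 30, 45, 0, -2, 60, 30, 45, 0, -2, 60, 30, 45, 0, -2, 60, 30, 45, 0, -2, 60, 30, 45, 0, -2, 60, 30, 45, 0, -2, 60, 30, 45, 0, -2, 60, 30, 45, 0, -2, 60, 30, 45, 0, -0.7, 60]
}}

```text
time: 1.35
tool_pos: [468.7, -45.7, 226.6]
tcp_rot: [3.141, 0.0, -0.001]
contact_force: [0.5, 0.2, -0.9]
grip_width: 60.5
finger_force: 0.0
```

```bash
python3 - <<'E'
from h import *
s=get_obs();print(s["time"],s["tool_pos"],s["tcp_rot"],s["dq"])
p=camera_params("wrist");im=capture("wrist")[:,:,::-1];cv2.imwrite("pics/w1.png",im)
import pickle;pickle.dump(p,open("w1.pkl","wb"))
R=cv2.Rodrigues(p["rvec"])[0];print("cam",-R.T@p["tvec"],R.round(3).tolist(),"spig",w2p(p,(478,-31,15)))
E
```

```text
1.35 [468.70402774 -45.68643402 226.56504683] [ 3.14143546e+00  2.80374055e-04 -1.13991081e-03] [ 0.91636031  0.34329212 -0.45630863 -0.00180391  0.10915012  1.00039355]
cam [545.2107436  -45.64004811 385.14250823] [[-0.002, -1.0, 0.001], [-0.959, 0.002, 0.285], [-0.285, -0.0, -0.959]] spig [300.95452995 200.98716762]
```

View pics/w1.png

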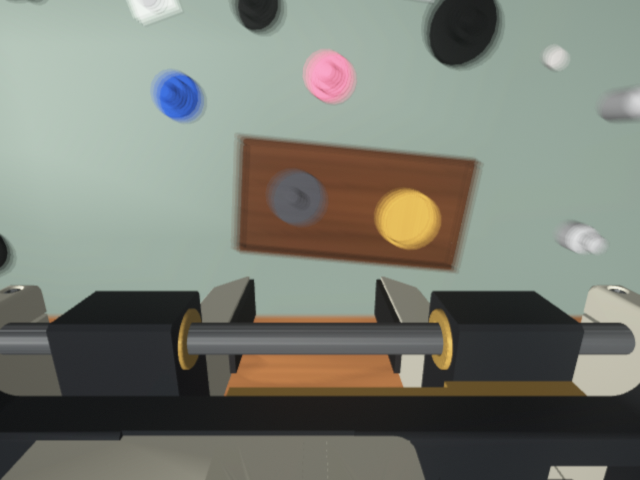

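The wrist view is blurred because the arm was still moving. It shows the spigot at (297,197) and the cup at (408,218). I'll settle further ahead and measure everything in one still picture.

Call:
{"api": "step_arm", "payload": {
  "deltas": [30, -15, 0, 0, 60, 30, -15, 0, 0, 60, 20, -5, 0, 0, 60, 0, 0, 0, 0, 60, 0, 0, 0, 0, 60, 0, 0, 0, 0, 60, 0, 0, 0, 0, 60, 0, 0, 0, 0, 60, 0, 0, 0, 0, 60, 0, 0, 0, 0, 60]
}}

```text
time: 2.65
tool_pos: [548.0, -82.4, 226.8]
tcp_rot: [3.141, -0.0, -0.001]
contact_force: [-0.4, 0.5, -0.8]
grip_width: 60.2
finger_force: 0.0
```

```bash
python3 - <<'E'
from h import *
s=get_obs();print(s["time"],s["tool_pos"],s["tcp_rot"],abs(s["dq"]).max())
p=camera_params("wrist");im=capture("wrist")[:,:,::-1];cv2.imwrite("pics/w2.png",im)
im=im.astype(int);g=im.max(2)
for n,w,m,z in [("L",(643,-193,10),g<75,10),("S",(661,3,10),g<75,10),("cup",(455,-152,16),(im[:,:,2]-im[:,:,0]>80)&(im[:,:,1]>110),16),
   ("spig",(478,-31,11),(im.max(2)-im.min(2)<35)&(g>50)&(g<130),11),("pink",(600,-66,10),im[:,:,2]-im[:,:,1]>40,10)]:
    uv=w2p(p,w);c=blob(m,uv);print(n,uv,*circ(p,c,z),len(c))
E
```

```text
2.65 [548.03994321 -82.38428563 226.78769182] [ 3.14149895e+00 -6.07135733e-05 -6.12524008e-04] 0.0022036941068719032
L [422.76882058 117.02548551] [ 642.91911141 -191.95715311] 67.8677775331533 194
S [229.70135617  98.29885749] [661.54931822   2.66643267] 43.699795885590156 129
cup [374.75451156 288.45757646] [ 457.88361433 -147.50190079] 55.51528718174357 182
spig [270.16894985 268.46583448] [242.63635904 -63.51777075] 557.0925867612839 3385
pink [299.06782403 160.21724093] [598.79649068 -64.87968357] 44.454264932143204 121
```

View pics/w2.png

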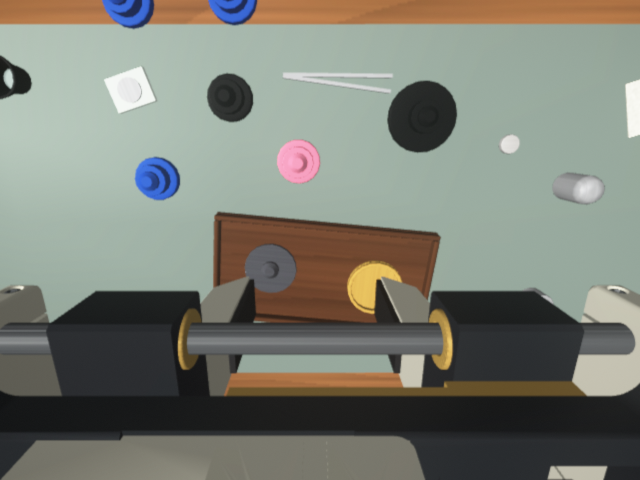

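Clear view: die_large (422,116), die_small (230,97), spigot plate centre (270,268) partly beside the finger, punch top (588,189).

```bash
python3 - <<'E'
from h import *
im=cv2.imread("pics/w2.png").astype(int);p=camera_params("wrist")
m=((im.max(2)-im.min(2)<30)&(im.max(2)>50)&(im.max(2)<130)).astype(np.uint8)
w=np.zeros_like(m);w[238:281,238:305]=m[238:281,238:305]
c=blob(w,(270,262)).reshape(-1,2);c=c[(c[:,1]<279)&(c[:,0]>238)]
print("spig",*circ(p,c,11),len(c),"stub",p2w(p,(269,270),19),"punchtop",p2w(p,(592,189),40))
print([p2w(p,u,18)[:2] for u in [(217,213),(438,235)]])
E
```

```text
spig [477.81649066 -30.70658324] 59.54411273327301 94 stub [479.28689352 -30.70994533  19.        ] punchtop [ 573.64233476 -358.66866403   40.        ]
[array([544.9169838 ,  23.04144932]), array([ 519.92838401, -218.15104137])]
```

Call:
{"api": "step_arm", "payload": {
  "deltas": [32, -36, -30, 0, 60, 32, -37, -30, 0, 60, 31, -36.5, -30, 0, 60, 0, 0, -45, 0, 60, 0, 0, -45, 0, 60, 0, 0, -20, 0, 60, 0, 0, -13.7, 0, 60, 0, 0, 0, 0, 60, 0, 0, 0, 0, 20, 0, 0, 0, 0, 20]
}}

```text
time: 3.95
tool_pos: [643.9, -192.1, 14.6]
tcp_rot: [3.141, -0.002, -0.0]
contact_force: [0.3, -0.5, 0.3]
grip_width: 44.7
finger_force: 0.0
```

Call:
{"api": "step_arm", "payload": {
  "deltas": [0, 0, 0, 0, 20, 0, 0, 0, 0, 20, 0, 0, 0, 0, 20, 0, 0, 0, 0, 20, 0, 0, 10, 0, 20, 0, 0, 20, 0, 20, 0, 0, 30, 0, 20, 0, 0, 20, 0, 20, 0, 0, 0, 0, 20, 0, 0, 0, 0, 20]
}}

```text
time: 5.2
tool_pos: [642.6, -191.7, 92.6]
tcp_rot: [-3.141, 0.001, -0.001]
contact_force: [-0.3, 0.0, -1.4]
grip_width: 31.1
finger_force: 30.0
```

```bash
python3 - <<'E'
from h import *
cv2.imwrite("pics/w3.png",capture("wrist")[:,:,::-1])
E
```

```text
(no output)
```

View pics/w3.png

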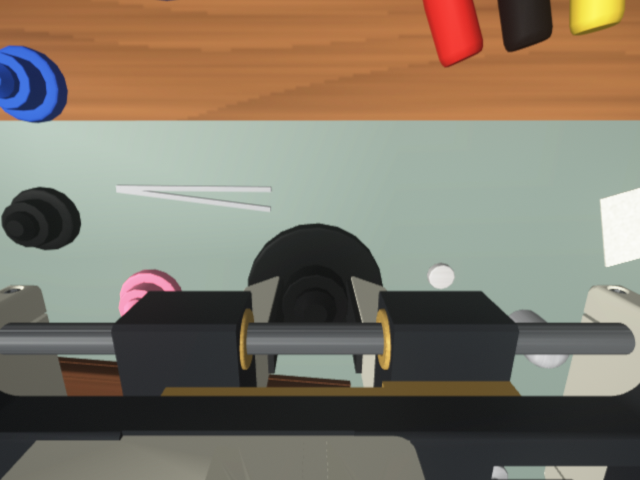

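die_large is held level, its flange arc at (315,225) to the sides. I'll check its offset from the TCP.

```bash
cat >> h.py <<'E'
def held(drop=3,D=70,lo=200,hi=275,x0=235,x1=400,th=60):
    "offset of held die centre from TCP from front arc; drop = flange top below TCP"
    s=get_obs();p=camera_params("wrist");im=capture("wrist").astype(int)
    m=(im.max(2)<th).astype(np.uint8);w=np.zeros_like(m);w[lo:hi,x0:x1]=m[lo:hi,x0:x1]
    c=max(cv2.findContours(w,0,cv2.CHAIN_APPROX_NONE)[0],key=len).reshape(-1,2)
    c=np.array([[x,c[c[:,0]==x][:,1].min()] for x in range(c[:,0].min()+2,c[:,0].max()-1)])
    c=c[c[:,1]<hi-3]
    P=np.array([p2w(p,q,s["tool_pos"][2]-drop)[:2] for q in c])
    from scipy.optimize import least_squares as ls
    r=ls(lambda v:np.hypot(*(P-v).T)-D/2,P.mean(0)-[20,0])
    print("held off",r.x-s["tool_pos"][:2],"rms",r.fun.std(),"free fit",circ(p,c,s["tool_pos"][2]-drop),len(c),s["tool_pos"],s["time"])
E
python3 -c "
from h import *
held()"
```

```text
held off [0.51546571 0.07766368] rms 0.4765337946791241 free fit (array([ 645.51831509, -191.54017375]), np.float64(65.51945915750757)) 126 [ 642.40941809 -191.62395434   92.07766119] 5.25
```

Call:
{"api": "step_arm", "payload": {
  "deltas": [-20, 20, 0, 0, 20, -40, 39, 0, 0, 20, -40, 39, 0, 0, 20, -40, 39, 0, 0, 20, -25, 24.2, -15, 0, 20, 0, 0, -20, 0, 20, 0, 0, -10, 0, 20, 0, 0, 0, 0, 20, 0, 0, 0, 0, 20, 0, 0, 0, 0, 20]
}}

```text
time: 6.55
tool_pos: [478.5, -31.0, 48.5]
tcp_rot: [3.141, -0.001, -0.001]
contact_force: [0.4, -0.8, -1.5]
grip_width: 31.1
finger_force: 30.0
```

Call:
{"api": "step_arm", "payload": {
  "deltas": [0, 0, -6, 0, 20, 0, 0, -5, 0, 20, 0, 0, -4, 0, 20, 0, 0, -3, 0, 20, 0, 0, -3, 0, 20, 0, 0, -2, 0, 20, 0, 0, 0, 0, 20, 0, 0, 0, 0, 20, 0, 0, 0, 0, 20, 0, 0, 0, 0, 20]
}}

```text
time: 7.8
tool_pos: [478.1, -30.7, 25.1]
tcp_rot: [3.141, -0.0, -0.001]
contact_force: [0.6, 0.5, -1.4]
grip_width: 31.0
finger_force: 30.0
```

```bash
python3 - <<'E'
from h import *
held()
im=capture("scene")[:,:,::-1];cv2.imwrite("pics/s1.png",cv2.resize(im[180:340,140:400],None,fx=3,fy=3))
E
```

```text
held off [0.66704811 0.04240813] rms 0.4388067513860446 free fit (array([481.17786835, -30.66260381]), np.float64(65.80815797246478)) 126 [478.0870063  -30.71674421  25.0851012 ] 7.8
```

View pics/s1.png

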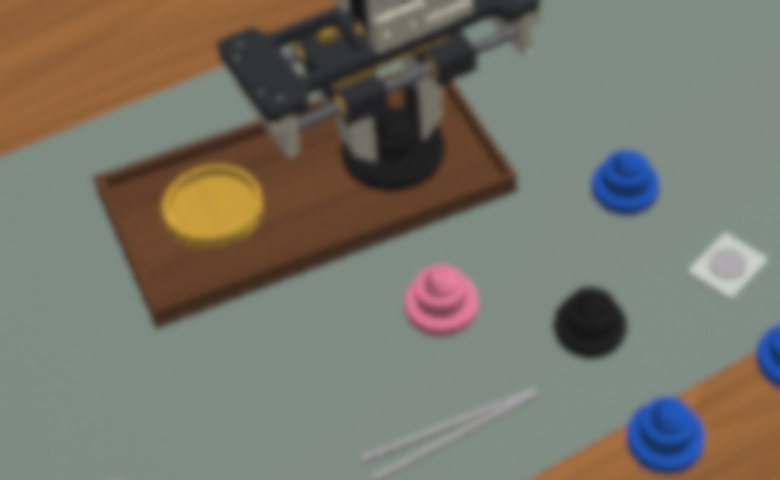

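Lowered with no contact, so the stub is inside the recess. Next I release, rise and measure.

Call:
{"api": "step_arm", "payload": {
  "deltas": [0, 0, -1, 0, 50, 0, 0, 0, 0, 50, 0, 0, 0, 0, 50, 0, 0, 0, 0, 50, 0, 0, 20, 0, 50, 0, 0, 40, 0, 50, 0, 0, 40, 0, 50, 0, 0, 36, 0, 50, 0, 0, 0, 0, 50, 0, 0, 0, 0, 50]
}}

```text
time: 9.15
tool_pos: [477.5, -30.6, 159.4]
tcp_rot: [-3.141, 0.001, -0.001]
contact_force: [0.0, 0.2, -1.0]
grip_width: 49.9
finger_force: 0.0
```

```bash
cat >> h.py <<'E'
def look(w,z,th=75,name=None):
    s=get_obs();p=camera_params("wrist");im=capture("wrist")[:,:,::-1];g=im.max(2)
    if name: cv2.imwrite(name,im)
    uv=w2p(p,(*w,z));c=blob(g<th,uv);print(uv,*circ(p,c,z),len(c),"tcp",s["tool_pos"],s["time"])
E
python3 - <<'E'
from h import *
look((478,-30.7),21,60,"pics/w4.png")
E
```

```text
[314.84432896 225.63455118] [478.38614879 -30.79160034] 67.8759037933216 216 tcp [477.53705376 -30.59694761 159.39253677] 9.15
```

View pics/w4.png

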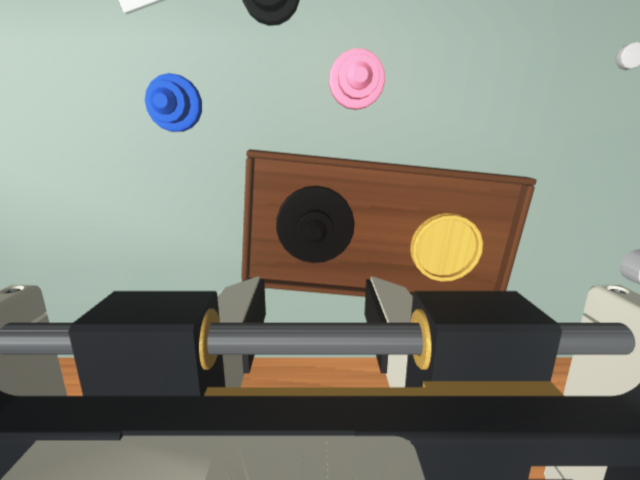

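die_large is seated at (315,225); the cup is visible at (447,246).

Call:
{"api": "step_arm", "payload": {
  "deltas": [-5, 25, 0, 0, 50, -9, 50, 0, 0, 50, -9, 50, 0, 0, 50, -9, 55, 0, 0, 50, -9, 55, 0, 0, 50, -9, 55, -10, 0, 50, -9, 50, -10, 0, 50, -3, 20, 0, 0, 50, 0, 0, 0, 0, 50, 0, 0, 0, 0, 50]
}}

```text
time: 10.45
tool_pos: [416.3, 328.1, 139.8]
tcp_rot: [3.141, 0.001, -0.001]
contact_force: [-0.5, 0.9, 0.5]
grip_width: 50.1
finger_force: 0.0
```

```bash
python3 - <<'E'
from h import *
p=camera_params("wrist") ; s=get_obs()
R=cv2.Rodrigues(p["rvec"])[0]
look((415.7,329.9),10,75)
# cup from w4: same orientation, camera translated by tcp difference
im=cv2.imread("pics/w4.png").astype(int);q=dict(p);q["tvec"]=np.ravel(p["tvec"])-R@(np.array([477.537,-30.597,159.393])-s["tool_pos"])
c=blob((im[:,:,2]-im[:,:,0]>80)&(im[:,:,1]>110),(447,246));print("cup",circ(q,c,16),len(c))
E
```

```text
[312.4275471  229.44720796] [416.11343214 331.77036668] 56.154987856476836 182 tcp [416.31102163 328.07284145 139.79455415] 10.45
cup (array([ 455.56007618, -150.93862943]), np.float64(65.53587706310846)) 198
```

Call:
{"api": "step_arm", "payload": {
  "deltas": [0, 2, -30, 0, 50, 0, 0, -40, 0, 50, 0, 0, -30, 0, 50, 0, 0, -17, 0, 50, 0, 0, -10, 0, 50, 0, 0, 0, 0, 50, 0, 0, 0, 0, 20, 0, 0, 0, 0, 20, 0, 0, 0, 0, 20, 0, 0, 0, 0, 20]
}}

```text
time: 11.75
tool_pos: [416.5, 331.5, 13.7]
tcp_rot: [-3.141, -0.001, -0.0]
contact_force: [-0.1, -1.5, 6.2]
grip_width: 30.6
finger_force: 30.0
```

Call:
{"api": "step_arm", "payload": {
  "deltas": [0, 0, 0, 0, 20, 0, 0, 10, 0, 20, 0, 0, 20, 0, 20, 0, 0, 35, 0, 20, 0, 0, 35, 0, 20, 0, 0, 0, 0, 20, 0, 0, 0, 0, 20, 0, 0, 0, 0, 20, 0, 0, 0, 0, 20, 0, 0, 0, 0, 20]
}}

```text
time: 13.0
tool_pos: [415.8, 331.2, 112.5]
tcp_rot: [3.141, 0.001, -0.001]
contact_force: [-0.8, -0.6, 0.6]
grip_width: 30.7
finger_force: 30.0
```

```bash
python3 -c "
from h import *
held(D=58)"
```

```text
held off [-0.03518935  0.00757754] rms 0.3848442592417865 free fit (array([418.09043915, 331.19713439]), np.float64(54.02800175135325)) 100 [415.84650425 331.17363853 112.49290981] 13.0
```

Call:
{"api": "step_arm", "payload": {
  "deltas": [4, -22, 0, 0, 20, 9, -50, 0, 0, 20, 9, -55, 0, 0, 20, 9, -55, 0, 0, 20, 9, -55, 0, 0, 20, 9, -55, 0, 0, 20, 9, -50, -10, 0, 20, 4.4, -20, -20, 0, 20, 0, 0, -10, 0, 20, 0, 0, 0, 0, 20]
}}

```text
time: 14.3
tool_pos: [477.7, -30.0, 72.4]
tcp_rot: [-3.141, 0.002, -0.0]
contact_force: [0.1, 0.1, -1.2]
grip_width: 30.8
finger_force: 30.0
```

Call:
{"api": "step_arm", "payload": {
  "deltas": [0, 0, 0, 0, 20, 0, 0, 0, 0, 20, 0, 0, -6, 0, 20, 0, 0, -5, 0, 20, 0, 0, -5, 0, 20, 0, 0, -4, 0, 20, 0, 0, -4, 0, 20, 0, 0, 0, 0, 20, 0, 0, 0, 0, 20, 0, 0, 0, 0, 20]
}}

```text
time: 15.55
tool_pos: [478.5, -30.7, 49.0]
tcp_rot: [3.141, -0.0, -0.001]
contact_force: [-0.3, 0.3, -0.1]
grip_width: 31.1
finger_force: 30.0
```

Call:
{"api": "step_arm", "payload": {
  "deltas": [0, 0, -1, 0, 50, 0, 0, 0, 0, 50, 0, 0, 0, 0, 50, 0, 0, 0, 0, 50, 0, 0, 20, 0, 50, 0, 0, 40, 0, 50, 0, 0, 40, 0, 50, 0, 0, 12, 0, 50, 0, 0, 0, 0, 50, 0, 0, 0, 0, 50]
}}

```text
time: 16.8
tool_pos: [477.6, -30.5, 158.6]
tcp_rot: [-3.141, 0.003, -0.001]
contact_force: [0.8, -0.9, -0.4]
grip_width: 49.9
finger_force: 0.0
```

```bash
python3 - <<'E'
from h import *
look((478.5,-30.7),45,60,"pics/w5.png")
E
```

```text
[314.9882361  232.49003777] [483.26552841 -30.81276096] 63.98306411581369 220 tcp [477.59372187 -30.52945911 158.61574365] 16.8
```

View pics/w5.png

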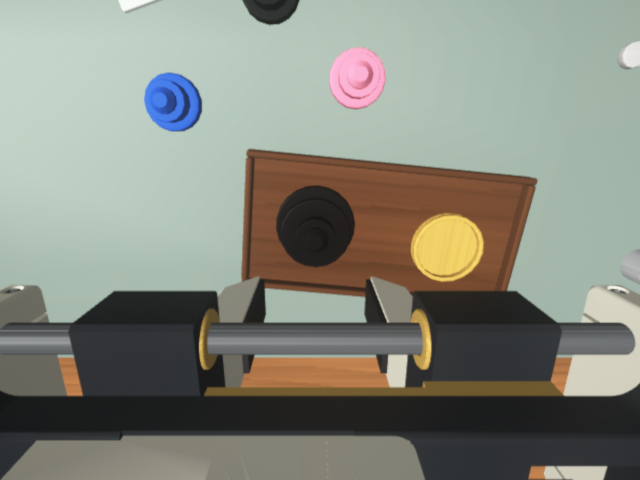

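die_medium is nested concentrically on die_large at (315,235). Next is die_small.

Call:
{"api": "step_arm", "payload": {
  "deltas": [20, 3.4, 0, 0, 50, 45, 8, 0, 0, 50, 45, 8, 0, 0, 50, 45, 8, 0, 0, 50, 28, 6, -20, 0, 50, 0, 0, 0, 0, 50, 0, 0, 0, 0, 50, 0, 0, 0, 0, 50, 0, 0, 0, 0, 50, 0, 0, 0, 0, 50]
}}

```text
time: 18.1
tool_pos: [661.4, 2.6, 140.7]
tcp_rot: [3.141, -0.001, -0.001]
contact_force: [-0.6, -0.7, 0.1]
grip_width: 50.1
finger_force: 0.0
```

```bash
python3 - <<'E'
from h import *
look((661.5,2.7),10,75)
E
```

```text
[314.48805151 228.54490075] [662.70859527   3.7502153 ] 44.015944468448744 144 tcp [661.35747507   2.58834967 140.72176379] 18.1
```

Call:
{"api": "step_arm", "payload": {
  "deltas": [1, 0.9, -30, 0, 50, 0, 0, -40, 0, 50, 0, 0, -30, 0, 50, 0, 0, -17, 0, 50, 0, 0, -10, 0, 50, 0, 0, 0, 0, 50, 0, 0, 0, 0, 20, 0, 0, 0, 0, 20, 0, 0, 0, 0, 20, 0, 0, 0, 0, 20]
}}

```text
time: 19.4
tool_pos: [663.0, 3.6, 14.0]
tcp_rot: [3.141, -0.002, -0.001]
contact_force: [-1.2, -0.5, 5.3]
grip_width: 31.2
finger_force: 30.0
```

Call:
{"api": "step_arm", "payload": {
  "deltas": [0, 0, 0, 0, 20, 0, 0, 10, 0, 20, 0, 0, 20, 0, 20, 0, 0, 35, 0, 20, 0, 0, 35, 0, 20, 0, 0, 0, 0, 20, 0, 0, 0, 0, 20, 0, 0, 0, 0, 20, 0, 0, 0, 0, 20, 0, 0, 0, 0, 20]
}}

```text
time: 20.65
tool_pos: [662.2, 3.6, 112.4]
tcp_rot: [-3.142, 0.001, -0.001]
contact_force: [0.4, 0.3, -0.5]
grip_width: 30.6
finger_force: 30.0
```

```bash
python3 -c "
from h import *
held(D=46)"
```

```text
held off [ 0.4446619  -0.05878371] rms 0.3359358684269013 free fit (array([664.73133904,   3.60215463]), np.float64(42.38203102529859)) 76 [662.22537629   3.63994934 112.38963699] 20.65
```

Call:
{"api": "step_arm", "payload": {
  "deltas": [-20, -3.35, 0, 0, 20, -45, -8, 0, 0, 20, -45, -8, 0, 0, 20, -45, -8, 0, 0, 20, -29.2, -7, 0, 0, 20, 0, 0, -10, 0, 20, 0, 0, -8, 0, 20, 0, 0, 0, 0, 20, 0, 0, 0, 0, 20, 0, 0, 0, 0, 20]
}}

```text
time: 21.95
tool_pos: [478.6, -30.6, 95.0]
tcp_rot: [3.142, -0.0, -0.0]
contact_force: [-0.1, 0.1, 0.5]
grip_width: 31.0
finger_force: 30.0
```

Call:
{"api": "step_arm", "payload": {
  "deltas": [0, 0, -6, 0, 20, 0, 0, -5, 0, 20, 0, 0, -4, 0, 20, 0, 0, -4, 0, 20, 0, 0, -3, 0, 20, 0, 0, 0, 0, 20, 0, 0, 0, 0, 20, 0, 0, 0, 0, 20, 0, 0, 0, 0, 20, 0, 0, 0, 0, 20]
}}

```text
time: 23.2
tool_pos: [478.3, -30.7, 73.0]
tcp_rot: [3.141, 0.0, -0.001]
contact_force: [0.7, -0.6, -1.1]
grip_width: 31.0
finger_force: 30.0
```

Call:
{"api": "step_arm", "payload": {
  "deltas": [0, 0, -1, 0, 50, 0, 0, 0, 0, 50, 0, 0, 0, 0, 50, 0, 0, 0, 0, 50, 0, 0, 20, 0, 50, 0, 0, 40, 0, 50, 0, 0, 28, 0, 50, 30, -40, 0, 0, 60, 30, -50, 0, 0, 60, 30, -50, 0, 0, 60]
}}

```text
time: 24.45
tool_pos: [569.1, -172.1, 160.3]
tcp_rot: [3.141, -0.001, -0.0]
contact_force: [-0.3, 0.0, -0.1]
grip_width: 60.1
finger_force: 0.0
```

Call:
{"api": "step_arm", "payload": {
  "deltas": [0, -50, 0, 0, 60, 0, -50, 0, 0, 60, 0, -45, 0, 0, 60, 0, -35, 0, 0, 60, 0, 0, 0, 0, 60, 0, 0, 0, 0, 60, 0, 0, 0, 0, 60, 0, 0, 0, 0, 60, 0, 0, 0, 0, 60, 0, 0, 0, 0, 60]
}}

```text
time: 25.7
tool_pos: [568.4, -350.5, 160.1]
tcp_rot: [3.141, -0.0, -0.0]
contact_force: [0.2, -0.3, -0.3]
grip_width: 59.7
finger_force: 0.0
```

```bash
python3 - <<'E'
from h import *
p=camera_params("wrist");im=capture("wrist")[:,:,::-1];s=get_obs()
import pickle;pickle.dump(p,open("p6.pkl","wb"))
sc=capture("scene")[:,:,::-1]
a=cv2.resize(sc[180:300,160:320],(560,420));cv2.imwrite("pics/c6.png",np.vstack([np.hstack([cv2.resize(a,(400,300)),np.zeros((300,240,3),np.uint8)]),im[:300]]))
print(s["tool_pos"],s["time"],w2p(p,(572,-357,0)),w2p(p,(572,-357,40)))
E
```

```text
[ 568.3012743  -350.61013806  160.1152372 ] 25.75 [321.55622871 216.81701069] [322.5047768  227.57543285]
```

View pics/c6.png

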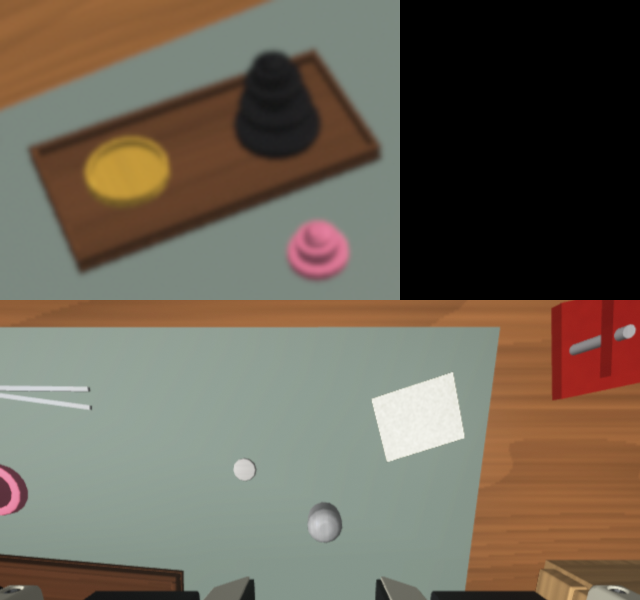

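The stack stands straight and nested. The punch is at (325,222), with its silhouette spanning about 308–342 by 203–242. I'll fit it with a projected cylinder.

```bash
python3 - <<'E'
from h import *
import pickle
from scipy.optimize import least_squares as ls
p=pickle.load(open("p6.pkl","rb"))
im=cv2.imread("pics/c6.png")[300:].astype(int)
bg=im[228,285];m=(im-bg)
d=(abs(m-m.mean(2,keepdims=True)).max(2)*0+abs((im[:,:,1]-im[:,:,2])-(bg[1]-bg[2])))>7
c=blob(d,(325,222));b=cv2.boundingRect(c);print(b,bg)
t=np.linspace(0,6.283,60)
def box(v):
    w=np.array([[v[0]+15*np.cos(a),v[1]+15*np.sin(a),z] for a in t for z in (0,34)]+[[v[0]+r*np.cos(a),v[1]+r*np.sin(a),z] for a in t for r,z in((11,39),(6,42))])
    q=cv2.projectPoints(w,p["rvec"],p["tvec"],p["mtx"],None)[0].reshape(-1,2)
    return np.r_[q.min(0),q.max(0)]
o=np.array([b[0],b[1],b[0]+b[2]-1,b[1]+b[3]-1])
r=ls(lambda v:box(v)-o,[572,-357],diff_step=1e-4);print(r.x,r.fun,o)
E
```

```text
(307, 202, 35, 41) [143 153 137]
[ 571.87801398 -358.4034453 ] [-0.70792677 -0.8447354   0.7081022   0.83136781] [307 202 341 242]
```

Call:
{"api": "step_arm", "payload": {
  "deltas": [3.6, -7.65, -30, 0, 60, 0, 0, -40, 0, 60, 0, 0, -40, 0, 60, 0, 0, -25, 0, 60, 0, 0, -13, 0, 60, 0, 0, 0, 0, 60, 0, 0, 0, 0, 20, 0, 0, 0, 0, 20, 0, 0, 0, 0, 20, 0, 0, 0, 0, 20]
}}

```text
time: 27.05
tool_pos: [572.1, -358.6, 12.6]
tcp_rot: [3.141, -0.001, -0.001]
contact_force: [-0.5, 0.2, 1.6]
grip_width: 28.9
finger_force: 30.0
```

Call:
{"api": "step_arm", "payload": {
  "deltas": [0, 0, 0, 0, 20, 0, 0, 0, 0, 20, 0, 0, 10, 0, 20, 0, 0, 20, 0, 20, 0, 0, 30, 0, 20, 0, 0, 20, 0, 20, 0, 0, 0, 0, 20, 0, 0, 0, 0, 20, 0, 0, 0, 0, 20, 0, 0, 0, 0, 20]
}}

```text
time: 28.3
tool_pos: [571.5, -358.2, 91.1]
tcp_rot: [-3.141, 0.001, -0.001]
contact_force: [-0.5, 0.0, -1.3]
grip_width: 28.8
finger_force: 30.0
```

Call:
{"api": "step_arm", "payload": {
  "deltas": [-12, 21, 0, 0, 20, -25, 45, 0, 0, 20, -25, 45, 0, 0, 20, -25, 45, 0, 0, 20, -20, 35, 0, 0, 20, -9.4, 16, 0, 0, 20, 0, 0, -20, 0, 20, 0, 0, -20, 0, 20, 0, 0, 0, 0, 20, 0, 0, 0, 0, 20]
}}

```text
time: 29.55
tool_pos: [455.8, -151.6, 52.5]
tcp_rot: [3.141, -0.001, -0.001]
contact_force: [-0.6, 0.0, -1.0]
grip_width: 28.7
finger_force: 30.0
```

Call:
{"api": "step_arm", "payload": {
  "deltas": [0, 0, -10, 0, 20, 0, 0, -8, 0, 20, 0, 0, -5, 0, 20, 0, 0, -4, 0, 20, 0, 0, -2, 0, 20, 0, 0, -1, 0, 20, 0, 0, 0, 0, 20, 0, 0, 0, 0, 20, 0, 0, 0, 0, 20, 0, 0, 0, 0, 20]
}}

```text
time: 30.8
tool_pos: [455.5, -151.4, 22.1]
tcp_rot: [3.141, -0.0, -0.001]
contact_force: [0.1, -0.9, -2.0]
grip_width: 28.7
finger_force: 30.0
```

Call:
{"api": "step_arm", "payload": {
  "deltas": [0, 0, -0.7, 0, 20, 0, 0, 0, 0, 20, 0, 0, 0, 0, 50, 0, 0, 0, 0, 50, 0, 0, 0, 0, 50, 0, 0, 0, 0, 50, 0, 0, 20, 0, 50, 0, 0, 40, 0, 50, 0, 0, 50, 0, 50, 0, 0, 30, 0, 50]
}}

```text
time: 32.05
tool_pos: [456.0, -151.7, 163.7]
tcp_rot: [3.14, -0.003, -0.0]
contact_force: [0.4, -0.7, 0.5]
grip_width: 49.9
finger_force: 0.0
```

Call:
{"api": "step_arm", "payload": {
  "deltas": [0, 0, 30, 0, 50, 0, -30, 20, 0, 50, 0, -40, 0, 0, 50, 0, -50, 0, 0, 50, 0, -50, 0, 0, 50, 0, -30, 0, 0, 50, 0, 0, 0, 0, 50, 0, 0, 0, 0, 50, 0, 0, 0, 0, 50, 0, 0, 0, 0, 50]
}}

```text
time: 33.3
tool_pos: [455.7, -350.5, 211.6]
tcp_rot: [3.141, -0.0, 0.001]
contact_force: [1.1, 0.6, 0.8]
grip_width: 49.7
finger_force: 0.0
```

```bash
python3 - <<'E'
from h import *
sc=capture("scene")[:,:,::-1];tp=capture("top")[:,:,::-1];print(get_obs()["time"])
cv2.imwrite("pics/f.png",np.vstack([cv2.resize(sc[130:370,80:460],(640,404))[:300],cv2.resize(tp[190:400,60:560],(640,269))]))
E
```

```text
33.4
```

View pics/f.png

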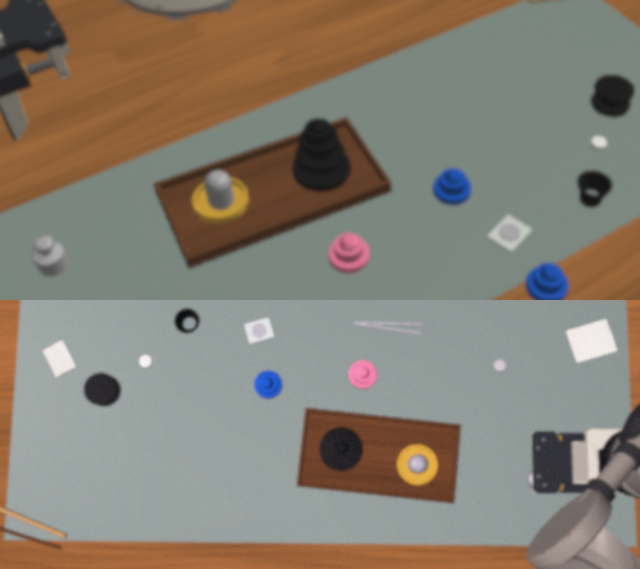

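The stack stands straight at (321,155) and the punch is upright in the middle of the cup at (219,190). The weight, bobbin and loupe haven't moved.

```bash
python3 -c "
from plant import *
print(close_job())"
```

```text
the job is handed in; nothing more can be done
None
```

The job is handed in at about 33 s on the robot's clock: the three dies are stacked large, medium, small on the spigot, the punch stands upright in the brass cup, and the loupe, bobbin and weight were left where they stood.

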